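Empty spice tin through the sorting caddy's flap

TASK

Throw away the empty bare-steel spice tin: push it all the way through the sprung yellow flap in the sloping top of the blue sorting caddy, so that it drops inside and the flap shuts behind it. Leave the copper tin, which is still full, the crock and the waffle iron where they are.

Things in the scene. Friction and masses are not known exactly. Their poses are not given: they have to be found in the camera images.
- empty_tin: The tin to throw away: plain bare-steel closed cylinder, 36 mm in diameter, 90 mm tall, about 60 g, standing upright on the work surface. Origin at the centre of its underside, z up along its axis.
- empty_tin_center (a point): Middle of the empty steel tin, on its axis 45 mm above its underside.
- full_tin: Copper tin with a black lid, same size (36 mm by 90 mm), full; it must stay standing where it is. Origin at the centre of its underside.
- caddy: Blue plastic sorting caddy, fixed, 200 mm deep (x), 180 wide (y). Origin: centre of its underside; x towards its back, z up. Front wall (x = -100 mm) 170 mm high; from there the top slopes up to the back at 35 degrees to the horizontal over 130 mm of depth, to 261 mm; the last 70 mm are level. Walls 5 mm; inside one empty space, floor at 5 mm.
- mouth (a point): Centre of the opening in the caddy's slope, in the slope's outer face, 215.5 mm up; axes as the caddy's. The way straight in, square to the slope, is (sin 35, 0, -cos 35 degrees) in the caddy's axes, so 35 degrees from vertical. The opening is 48 mm long up the slope, 50 mm wide (y), with a thin white trim.
- sleeve_end (a point): Point 45 mm straight in from the mouth's centre, where the sleeve behind the opening ends. The sleeve has walls on both sides and along the lower edge, none along the upper edge, so that a tin enters only in line with it. Axes as the caddy's.
- flap_edge (a point): Middle of the yellow flap's free edge; it moves with the flap. The flap is 46 mm long, 47 wide, 3 thick, hinged along the opening's upper edge. Half way in, a tin holds this edge about 45 mm inside the slope's face; the tin drops once its rear end is pushed past it, or a little earlier. Its x axis points from this edge to the hinge.
- flap (a joint): Angle of the yellow flap closing the opening, rad: 0 shut (in the plane of the slope), growing as it swings inward, at most 1.6. A spring shuts it with 0.03 N m when shut, 0.1 N m at 1.4 rad: a tin takes some 3 to 10 N to push in, and one let go half way in stays pinched between the flap and the lower edge.
- crock: Lidded stoneware crock, 116 mm in diameter, 130 mm tall with its knob; leave alone. Origin at the centre of its underside.
- waffle_iron: Square waffle iron, 200 mm by 200 mm, 92 mm tall, with a black handle reaching 45 mm out of its own -x side, which stands turned away from the robot; leave alone. Origin at the centre of its underside.
Not all that is in view belongs to the job. What is meant by the empty_tin is not purple, and is the smaller of those in its own colour.

How it is judged (in metres and radians):
On the way:
1. the empty tin, half way in, holds the flap open (value of joint flap above 0.6 rad and distance between empty_tin_center and mouth below 0.05 m), for 0.05 s.
At the end, for the whole second after the job is handed in: The empty steel tin lies at rest inside the caddy, its middle less than 110 mm above the caddy's underside; the flap is shut to within 0.08 rad; the copper tin stands upright, and it, the crock and the waffle iron are within 30 mm of where they were (x of empty_tin_center in the frame of caddy between -0.1 and 0.1 m and y of empty_tin_center in the frame of caddy between -0.09 and 0.09 m and z of empty_tin_center in the frame of caddy below 0.11 m and value of joint flap below 0.08 rad and linear speed of empty_tin below 0.03 m/s and distance of each of full_tin, crock, waffle_iron from where it was at the start of the episode below 0.03 m and angle between full_tin's own z axis and vertical below 0.1 rad); the robot touches nothing.
It fails at once if the copper tin is moved by more than 30 mm or knocked over (distance of full_tin from where it was at the start of the episode above 0.03 m or angle between full_tin's own z axis and vertical above 0.5 rad).
It fails at once if the crock or the waffle iron is moved by more than 30 mm (distance of any of crock, waffle_iron from where it was at the start of the episode above 0.03 m).
It also fails if it takes over 62 s, if anything falls off the work surface, if the arm or the gripper's body presses on something with over 40 N, if the wrist force passes 120 N, or if a joint passes its speed limit or range.

ROBOT

A 6-joint arm with a two-finger parallel gripper is mounted at the origin on the work surface. World frame = base frame: x ahead of the robot, y to its left, z up, the work surface at z = 0. Lengths are in m, angles in degrees, forces in N, time in s.
With the tool pointing down it reaches from about 0.375 to 0.9 m from the base axis. Payload 3.1 kg.
Tool frame: the origin (TCP) lies at the very end of the fingers, on their centre line; the grasp point (between the pads) lies bot.hold_point_z behind it (bot.hold_point_z is the distance from the TCP to the grasp point, in m); z points along the fingers, y is the line along which they close (so a half turn about z gives the same grasp; the last joint's range is limited). The gripper opens to 87 mm and grips with 3 to 60 N. Pads are 19 mm wide; open, the fingers measure 117 mm over their backs; the gripper's body (75 mm by 190 mm) begins 51 mm behind the grasp point.
Start: joints at [63.111, 30.224, 82.088, -0, 67.689, -10.227], TCP at [0.179, 0.599, 0.223] pointing down, gripper open.
Joint ranges: [-176.69, 176.69], [-43.24, 126.21], [12.49, 139.97], [-82, 262], [0, 151.66], [-163.58, 163.58]. Speed limits (degrees/s): [159.86, 159.86, 180, 180, 180, 180].

INTERFACE

Orientations are given as a 3x3 rotation matrix whose columns are the frame's x, y, z axes.
In Python, from rig import bot gives the robot as it stands.
- The arm moves only by the tool apply_moves, never from a script. Its argument "plan" is one flat list of numbers, 4 for each row, row after row: the shift along the world's x, y, z normalised to -1 to 1, where 1 is 0.05 m, then the turn about the world's z normalised to -1 to 1, where 1 is 10 degrees. A call has 1 to 12 rows; each row shifts and turns the commanded pose from where the row before left it; what a row does not reach is not made up. A row lasts 1/8 s, in which the tool goes at most 62.5 mm and 10.7 degrees, less where a joint would pass 70% of its speed; a pose out of reach is approached as far as the arm can. A call with a number of a shift or a turn outside -1 to 1 is refused whole. A call with a gripper value outside its range is refused whole. "grip" is the closure, from -1 (fully open) to 1 (shut), so that 0 is half open, set as the call begins (left out, the last holds). The fingers move at their own pace and stop on an object; the grip force is fixed at half the most. Time passes only in rows, so rows that do not move let the fingers close. It gives the time, the measured TCP pose, the force, the opening and the grip force at its end, in the units of the state.
- bot.read_state(): the state, without advancing time (a new reading comes with each control period).
- bot.capture(name): name is "scene" or "top" or "wrist"; returns (picture, depth): 480x640x3 uint8, red, green, blue; 480x640 float32, m along the optical axis (not along the pixel's ray), 0 where there is no reading.
- bot.camera_info(name): a dict with "vertical_fov" (degrees; the focal length in pixels is half the picture's height over the tangent of half this angle, whatever the lens; pixels are square), "cx", "cy" (the principal point, pixels), "rvec" (rotation vector, rad) and "tvec" (3), from world to camera coordinates, as OpenCV has them; the wrist camera has in their place "mount" (4x4, takes a point from camera to tool coordinates, whose origin is the TCP and whose axes are the flange's). Camera axes: x right, y down, z forward; pixel columns grow to the right and rows downward; lengths in m; the calibration is good to about 2 mm. The wrist camera is an equidistant fisheye: a pixel r from the principal point sees the ray r / f radians off the axis. A picture is of the moment at which its call begins: read the wrist's pose just before it. camera_info takes no time and is no camera call.
- bot.hand_in(): hands the job in; it is judged then, once.
Trained networks look in the newest picture that a camera, given by its name, has taken for a name from the list of things; names that differ only in an ending like _2 or _b are one class to them, and where a whole thing is asked for, a point or a joint stands for the part that bears it (a point fixed in the world has none). Each returns a list of dicts, best first, with "p" (0 to 1); they miss things now and then, are a little off and sometimes report something else, mostly with a low value. They report only what shows in the picture. A call takes as long as a camera call. They do not tell look-alikes from the thing itself.
- bot.outline_of(camera, target): "mask" (480x640 bool, what is visible of it) and "xy" ([column, row] as shares, 0 to 1, of the picture: columns of its width, rows of its height, amid what is visible of it).
- bot.pinpoint(camera, target): "xy" ([column, row] as shares, 0 to 1, of the picture: columns of its width, rows of its height: a listed point, or the origin of a listed thing).
The state is a dict: "time_s": time; "joint_positions": joint angles; "qvel": joint speeds; "tau": joint torques, N m; "position": TCP position; "tcp_rot": TCP orientation; "force": force on the tool from outside, world axes, zero at the start; "moment": the same for the moment, N m; "opening": opening from 0.0 (shut) to 1.0 (fully open); "grasp_force": force on a finger pad.
Only numpy, scipy, OpenCV 4.12 (cv2) and the standard library are available. Lean on these libraries where they do the work, as an engineer would, in place of code of your own. Each camera call takes 0.05 s, during which the arm holds its last target. There are 200 camera calls.

## Working session

There is one attempt and no reset: what is moved stays moved. The work goes in short steps, Python scripts to look and compute and a tool call to move; the robot and the scene stay as the last step left them, time stands still between calls to the robot, and variables do not carry over. Pictures are saved under pics/ and viewed, at most 10 in all, crops included, and the job is handed in when it is done.

Besides the shell and the picture viewer there is one more tool, called after ">>>" as name(argument=value, ...) on one line, values as JSON. apply_moves: Moves the arm, as the interface text tells. Its arguments: {"type":"object","properties":{"plan":{"type":"array","items":{"type":"number"}},"grip":{"type":"number"}},"required":["plan"]}

```bash
mkdir -p pics; cat > h.py <<'E'
import numpy as np, cv2
from rig import bot
def K(c):
    i=bot.camera_info(c); f=240/np.tan(np.radians(i["vertical_fov"])/2); return i,f
def world(c,u,v,d):
    i,f=K(c); R=cv2.Rodrigues(np.array(i["rvec"],float))[0]; t=np.array(i["tvec"],float).ravel()
    p=np.array([(u-i["cx"])/f*d,(v-i["cy"])/f*d,d]); return R.T@(p-t)
def cloud(c,D,mask):
    i,f=K(c); R=cv2.Rodrigues(np.array(i["rvec"],float))[0]; t=np.array(i["tvec"],float).ravel()
    v,u=np.nonzero(mask&(D>0)); d=D[v,u]
    P=np.c_[(u-i["cx"])/f*d,(v-i["cy"])/f*d,d]; return (P-t)@R
E
python3 - <<'E'
from h import *
print(bot.hold_point_z)
np.set_printoptions(precision=3,suppress=True)
for c in("scene","top"):
    im,D=bot.capture(c); cv2.imwrite(f"pics/{c}1.png",im[:,:,::-1])
    print(c,bot.camera_info(c))
    for n in("empty_tin","full_tin","caddy","crock","waffle_iron","flap"):
        for o in bot.outline_of(c,n)[:4]:
            P=cloud(c,D,o["mask"]); 
            if len(P): print(n,round(o["p"],2),np.array(o["xy"])*[640,480],len(P),np.percentile(P,5,axis=0),np.percentile(P,95,axis=0))
    for n in("mouth","sleeve_end","flap_edge","empty_tin","caddy"):
        for o in bot.pinpoint(c,n)[:3]:
            u,v=np.array(o["xy"])*[640,480]; d=D[int(v),int(u)]; print("pt",n,round(o["p"],2),u,v,world(c,u,v,d))
E
```

```text
0.0187
scene {'vertical_fov': 44.95870511046019, 'cx': 308.53305900653993, 'cy': 229.8117936049434, 'rvec': array([ 2.159,  1.538, -0.422]), 'tvec': array([-0.116, -0.417,  1.545])}
empty_tin 0.94 [224.192 204.096] 971 [ 0.399 -0.231  0.006] [ 0.439 -0.19   0.117]
empty_tin 0.7 [264.192 226.512] 552 [ 0.478 -0.171  0.012] [ 0.507 -0.141  0.092]
empty_tin 0.6 [263.808 188.688] 551 [ 0.394 -0.147  0.007] [ 0.424 -0.114  0.093]
full_tin 0.98 [171.968 244.704] 587 [ 0.463 -0.361  0.012] [ 0.492 -0.331  0.093]
caddy 0.74 [449.6 246. ] 15955 [0.631 0.056 0.032] [0.813 0.243 0.262]
crock 0.79 [174.912 320.976] 3624 [ 0.603 -0.417  0.037] [ 0.695 -0.325  0.118]
waffle_iron 0.6 [300.672 342.816] 13072 [ 0.665 -0.252  0.07 ] [ 0.873 -0.073  0.093]
flap 0.79 [443.968 212.112] 314 [0.65  0.129 0.204] [0.684 0.17  0.228]
flap 0.65 [171.712 246.288] 610 [ 0.46  -0.362  0.008] [ 0.492 -0.33   0.093]
pt mouth 0.72 443.776 210.72 [0.664 0.15  0.212]
pt sleeve_end 0.86 448.512 233.904 [0.73  0.118 0.249]
pt flap_edge 0.66 435.32800000000003 208.32 [0.649 0.143 0.202]
pt flap_edge 0.3 259.328 226.07999
[... 1010 characters left out ...]
4]
waffle_iron 0.95 [359.488 158.784] 8236 [ 0.651 -0.248  0.075] [ 0.866 -0.071  0.094]
flap 0.82 [214.592 185.616] 458 [0.652 0.131 0.203] [0.687 0.173 0.228]
pt mouth 0.75 215.104 187.008 [0.664 0.15  0.216]
pt sleeve_end 0.71 215.87199999999999 175.392 [0.687 0.147 0.227]
pt sleeve_end 0.52 213.37599999999998 183.792 [0.671 0.154 0.217]
pt flap_edge 0.73 217.088 193.008 [0.653 0.148 0.204]
pt empty_tin 0.78 358.72 269.37600000000003 [ 0.493 -0.158  0.089]
pt empty_tin 0.72 342.27200000000005 302.496 [ 0.417 -0.12   0.092]
pt empty_tin 0.62 382.976 301.584 [ 0.421 -0.211  0.113]
pt caddy 0.59 225.27999999999997 190.416 [0.658 0.13  0.207]
pt caddy 0.35 357.504 270.0 [ 0.491 -0.156  0.084]
```

View pics/scene1.png

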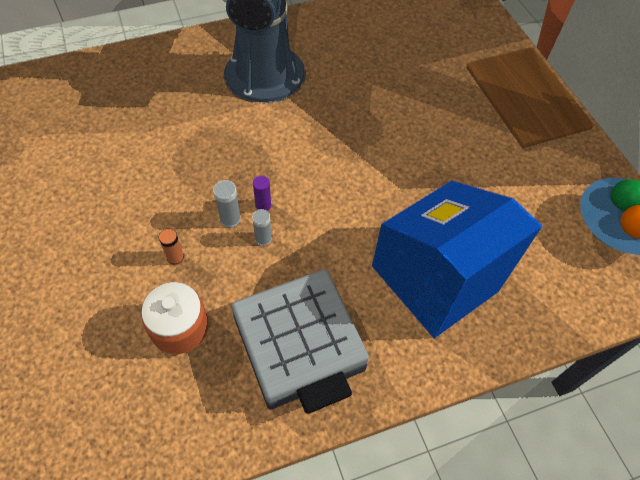

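View pics/top1.png

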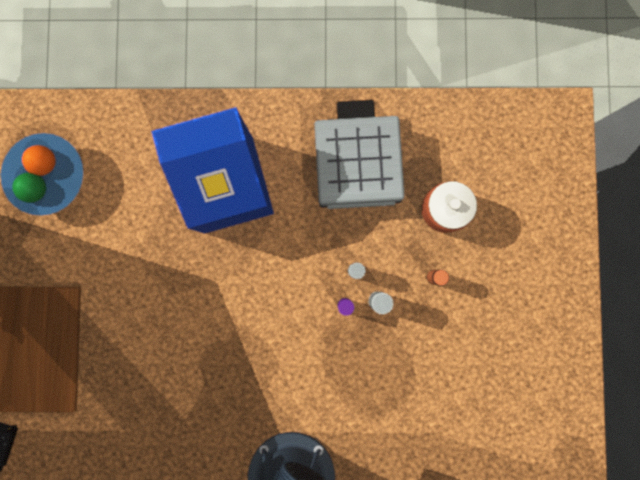

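The scene shows four cylinders. The small grey one at scene pixel (262,228), top pixel (357,271), is the target. The large grey tin (227,204) and the purple one (262,193) are decoys. The copper tin is at (171,246), and the yellow flap is at top pixel (215,186).

```bash
python3 - <<'E'
from h import *
np.set_printoptions(precision=4,suppress=True)
s=bot.read_state(); print(s["time_s"],s["position"],s["tcp_rot"],s["opening"])
for c in("scene","top"):
    im,D=bot.capture(c)
    m=max(bot.outline_of(c,"caddy"),key=lambda o:o["mask"].sum())["mask"]
    P=cloud(c,D,m); S=P[(P[:,2]>.18)&(P[:,2]<.25)]
    if c=="scene" or 1:
        for _ in range(6):
            n=np.linalg.svd(S-S.mean(0),full_matrices=False)[2][2]; n*=np.sign(n[2]); r=(S-S.mean(0))@n
            S=S[abs(r)<max(.003,1.5*r.std())]
        print(c,"slope n",n,"tilt",np.degrees(np.arccos(n[2])),"yaw",np.degrees(np.arctan2(-n[1],-n[0])),len(S))
    for o in bot.outline_of(c,"flap")[:1]:
        F=cloud(c,D,o["mask"]); F=F[(F[:,2]>.19)&(F[:,2]<.24)]
        (cx,cy),wh,a=cv2.minAreaRect(F[:,:2].astype(np.float32)); print("flap",F.mean(0),(cx,cy),wh,a)
    hsv=cv2.cvtColor(im,cv2.COLOR_RGB2HSV); y=(hsv[...,0]>18)&(hsv[...,0]<35)&(hsv[...,1]>150)&m
    Y=cloud(c,D,y);Y=Y[(Y[:,2]>.19)&(Y[:,2]<.24)];print("yellow",len(Y),Y.mean(0),cv2.minAreaRect(Y[:,:2].astype(np.float32)))
    for o in bot.outline_of(c,"empty_tin"):
        T=cloud(c,D,o["mask"]); T=T[T[:,2]>.085]; print("tin top",o["p"],cv2.minEnclosingCircle(T[:,:2].astype(np.float32)), T[:,2].max())
E
```

```text
1.2 [0.1792 0.5988 0.2225] [[-0.958   0.2867 -0.    ]
 [ 0.2867  0.958   0.    ]
 [ 0.      0.     -1.    ]] 0.999769465596052
scene slope n [-0.2951 -0.1885  0.9367] tilt 20.49907211525003 yaw 32.571623360332126 2472
flap [0.6687 0.1495 0.2168] (0.6682459712028503, 0.14946217834949493) (0.036192137748003006, 0.047803204506635666) 16.21196746826172
yellow 319 [0.6691 0.1487 0.2169] ((0.668578565120697, 0.14931249618530273), (0.03736218810081482, 0.047928620129823685), 15.070297241210938)
tin top 0.87 ((0.4164944291114807, -0.2096814662218094), 0.025443950667977333) 0.12035410936473294
tin top 0.75 ((0.4899026155471802, -0.15543636679649353), 0.020114954560995102) 0.09496773245527698
tin top 0.57 ((0.405892550945282, -0.12954749166965485), 0.020291516557335854) 0.0947314560241406
top slope n [-0.548  -0.1572  0.8216] tilt 34.75950786408432 yaw 16.007550583922217 3844
flap [0.669  0.1539 0.2162] (0.6698917746543884, 0.15427280962467194) (0.03935630992054939, 0.04526679590344429) 19.612722396850586
yellow 407 [0.6689 0.1511 0.2156] ((0.6689111590385437, 0.1508130431175232), (0.03606734424829483, 0.04512676224112511), 17.451629638671875)
tin top 0.87 ((0.41759929060935974, -0.20830278098583221), 0.02348051220178604) 0.12244177942875867
tin top 0.63 ((0.4080400764942169, -0.12774577736854553), 0.017558861523866653) 0.0979953334571764
tin top 0.56 ((0.49054673314094543, -0.15279842913150787), 0.018124528229236603) 0.09690141137207377
```

>>> apply_moves(plan=[0.3,-0.8,0,0.14,0.3,-0.8,0,0.14,0.3,-0.8,0,0.14,0.3,-0.8,0,0.14,0.3,-0.8,0,0.14,0.3,-0.8,0,0.14,0.3,-0.8,0,0.14,0.3,-0.8,0,0.14,0.3,-0.8,0,0.14,0.3,-0.8,0,0.14,0.3,-0.8,0,0.14,0.3,-0.8,0,0.14], grip=-1)

```text
time_s: 3.1
position: [0.3599, 0.1174, 0.2229]
tcp_rot: [[-1.0, -0.003, 0.001], [-0.003, 1.0, 0.0], [-0.001, 0.0, -1.0]]
force: [1.5, -0.1, 0.0]
opening: 0.998
grasp_force: 0.0
```

>>> apply_moves(plan=[0.37,-0.8,0,0,0.37,-0.8,0,0,0.37,-0.8,0,0,0.37,-0.8,0,0,0.37,-0.8,0,0,0.37,-0.8,0,0,0.37,-0.26,0,0,0,0,0,0,0,0,0,0])

```text
time_s: 4.22
position: [0.4875, -0.1332, 0.2223]
tcp_rot: [[-1.0, -0.003, -0.002], [-0.003, 1.0, 0.001], [0.002, 0.001, -1.0]]
force: [-0.0, -0.1, -0.5]
opening: 1.001
grasp_force: 0.0
```

>>> apply_moves(plan=[0.05,-0.4,0,0,0,0,-0.6,0,0,0,-0.6,0,0,0,-0.6,0,0,0,-0.6,0,0,0,-0.5,0,0,0,0,0,0,0,0,0])

```text
time_s: 5.22
position: [0.4917, -0.1548, 0.0783]
tcp_rot: [[-1.0, -0.003, 0.001], [-0.003, 1.0, -0.001], [-0.001, -0.001, -1.0]]
force: [0.0, -0.5, 0.5]
opening: 1.0
grasp_force: 0.0
```

```bash
python3 - <<'E'
from h import *
s=bot.read_state(); print(s["position"],s["force"])
im,D=bot.capture("wrist"); cv2.imwrite("pics/w1.png",im[:,:,::-1]); print(bot.camera_info("wrist"))
E
```

```text
[ 0.49168112 -0.15482687  0.0782879 ] [ 0.01641032 -0.50162774  0.47647169]
{'vertical_fov': 65.70646984690485, 'cx': 316.674624657379, 'cy': 237.71725860249694, 'mount': array([[ 2.55493771e-04, -9.65915656e-01, -2.58856871e-01,
         6.98499602e-02],
       [ 9.99999733e-01,  6.97135194e-05,  7.26873974e-04,
        -1.06869320e-03],
       [-6.84053129e-04, -2.58856988e-01,  9.65915417e-01,
        -1.64340212e-01],
       [ 0.00000000e+00,  0.00000000e+00,  0.00000000e+00,
         1.00000000e+00]])}
```

View pics/w1.png

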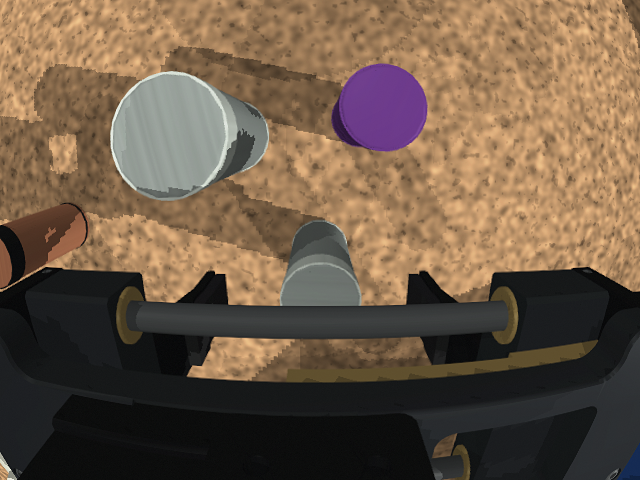

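The small steel tin, top at about (320,285), sits midway between the open fingers. I'll close on it and lift.

>>> apply_moves(plan=[0,0,0,0,0,0,0,0,0,0,0,0,0,0,0,0,0,0,0,0,0,0,0,0,0,0,0,0,0,0,0,0], grip=1)

```text
time_s: 6.28
position: [0.4911, -0.1542, 0.0775]
tcp_rot: [[-1.0, -0.002, -0.0], [-0.002, 1.0, 0.0], [0.0, 0.0, -1.0]]
force: [0.1, 0.1, 0.2]
opening: 0.403
grasp_force: 30.0
```

>>> apply_moves(plan=[0,0,0.6,0,0,0,0.7,0,0,0,0.7,0,0,0.6,0,0,0,0.6,0,0,0,0.6,0,0,0,0.6,0,0,0,0.6,0,0,0,0.6,0,0,0,0,0,0])

```text
time_s: 7.52
position: [0.4904, 0.0274, 0.1774]
tcp_rot: [[-1.0, -0.006, -0.001], [-0.006, 1.0, 0.0], [0.001, 0.0, -1.0]]
force: [-0.5, 0.3, -1.0]
opening: 0.404
grasp_force: 30.0
```

>>> apply_moves(plan=[0.7,0,-0.5,0,0,0,-0.6,0,0,0,-0.6,0,0,0,-0.28,0,0,0,-0.08,0,0,0,0,0])

```text
time_s: 8.28
position: [0.5266, 0.0253, 0.0764]
tcp_rot: [[-1.0, -0.002, 0.001], [-0.002, 1.0, -0.0], [-0.001, -0.0, -1.0]]
force: [-3.2, 1.3, 9.7]
opening: 0.403
grasp_force: 30.0
```

>>> apply_moves(plan=[-0.15,0,0.02,0,-0.15,0,0.01,0,-0.15,0,0,0,-0.15,0,-0.01,0,-0.15,0,-0.02,0,0,0,0,0])

```text
time_s: 9.02
position: [0.4903, 0.0252, 0.0763]
tcp_rot: [[-1.0, -0.002, 0.005], [-0.002, 1.0, -0.001], [-0.005, -0.001, -1.0]]
force: [-0.0, 0.5, 12.0]
opening: 0.405
grasp_force: 30.0
```

```bash
python3 - <<'E'
from h import *
s=bot.read_state(); print(s["position"],s["force"])
im,D=bot.capture("scene"); cv2.imwrite("pics/s2.png",cv2.resize(im[80:320,160:480,::-1],(800,600)))
E
```

```text
[0.49032592 0.02520031 0.07625211] [-0.03937826  0.53610451 12.03267822]
```

View pics/s2.png

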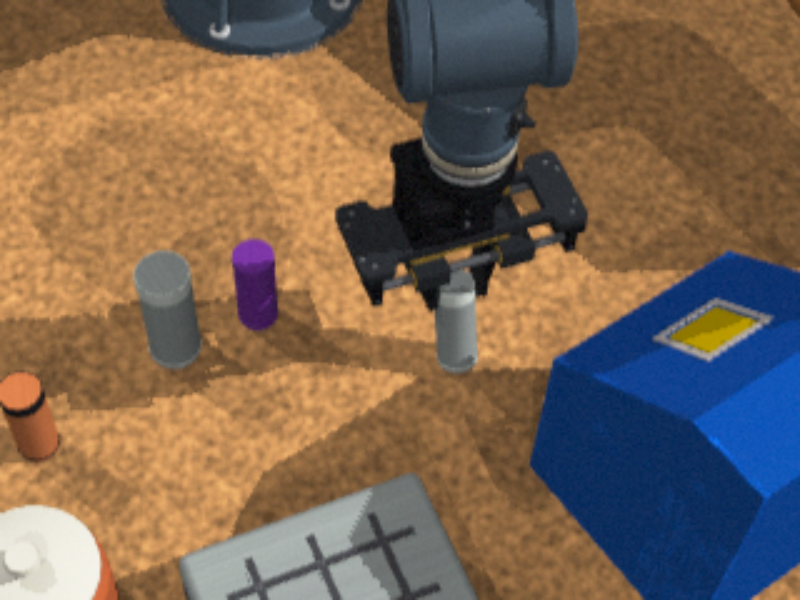

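The crop shows the tin held at (455,330), but I can't judge its lean by eye. I'll measure it from the depth data.

```bash
cat >> h.py <<'E'
def tin_axis(c="scene"):
    """line fit of gripped tin: centroid x,y of visible surface by height"""
    im,D=bot.capture(c); p=np.array(bot.read_state()["position"])
    P=cloud(c,D,D>0); P=P[np.linalg.norm(P[:,:2]-p[:2],axis=1)<.09]; 
    z=p[2]-P[:,2]; 
    for a in np.arange(0,.09,.012):
        Q=P[(z>a)&(z<a+.012)&(P[:,2]>.006)]
        if len(Q)>5: print("below tip %.3f n=%d"%(a+.006,len(Q)),np.percentile(Q[:,:2],[5,50,95],axis=0).round(3).tolist())
E
python3 -c "
from h import *
tin_axis()"
```

```text
below tip 0.006 n=71 [[0.498, 0.007], [0.508, 0.018], [0.512, 0.036]]
below tip 0.018 n=72 [[0.499, 0.006], [0.511, 0.018], [0.516, 0.035]]
below tip 0.030 n=71 [[0.502, 0.006], [0.515, 0.018], [0.519, 0.038]]
below tip 0.042 n=70 [[0.505, 0.007], [0.518, 0.019], [0.522, 0.039]]
below tip 0.054 n=63 [[0.509, 0.006], [0.521, 0.018], [0.526, 0.037]]
below tip 0.066 n=52 [[0.494, -0.011], [0.523, 0.018], [0.53, 0.064]]
```

>>> apply_moves(plan=[-0.15,0,-0.02,0,-0.15,0,-0.03,0,-0.15,0,-0.03,0,-0.15,0,-0.04,0,-0.12,0,-0.04,0,0,0,0,0])

```text
time_s: 9.88
position: [0.4515, 0.0258, 0.0663]
tcp_rot: [[-1.0, -0.002, -0.002], [-0.002, 1.0, 0.0], [0.002, 0.0, -1.0]]
force: [0.5, -0.8, 3.9]
opening: 0.403
grasp_force: 30.0
```

```bash
python3 -c "
from h import *
tin_axis()"
```

```text
below tip 0.006 n=117 [[0.462, 0.007], [0.48, 0.02], [0.489, 0.038]]
below tip 0.018 n=100 [[0.478, 0.007], [0.491, 0.02], [0.499, 0.037]]
below tip 0.030 n=111 [[0.486, 0.007], [0.5, 0.02], [0.508, 0.038]]
below tip 0.042 n=92 [[0.494, 0.007], [0.508, 0.019], [0.515, 0.039]]
below tip 0.054 n=11 [[0.453, 0.006], [0.507, 0.008], [0.51, 0.039]]
```

>>> apply_moves(plan=[0,0,0.6,0,0,0,0.7,0,0,0,0.7,0,0,0,0.7,0,0,0,0.7,0,0,0,0.7,0.27,0,0,0.7,0.27,0,0,0.2,0.27,0,0,0,0.27,0,0,0,0.27,0,0,0,0.27,0,0,0,0])

```text
time_s: 11.42
position: [0.4513, 0.026, 0.3155]
tcp_rot: [[-0.96, -0.281, -0.004], [-0.281, 0.96, 0.001], [0.004, 0.002, -1.0]]
force: [0.5, -0.0, -0.5]
opening: 0.405
grasp_force: 30.0
```

>>> apply_moves(plan=[0.5,0.35,0,0,0.5,0.35,0,0,0.5,0.35,0,0,0.5,0.35,0,0,0.5,0.35,0,0,0.5,0.35,0,0,0,0,0,0,0,0,0,0])

```text
time_s: 12.42
position: [0.6015, 0.1305, 0.3156]
tcp_rot: [[-0.96, -0.281, -0.003], [-0.281, 0.96, -0.0], [0.003, 0.0, -1.0]]
force: [-0.1, -0.4, -1.4]
opening: 0.408
grasp_force: 30.0
```

```bash
cat >> h.py <<'E'
from scipy.optimize import least_squares
PSI=np.radians(16.3); CX=np.array([np.cos(PSI),np.sin(PSI),0]); CY=np.array([-np.sin(PSI),np.cos(PSI),0]); M=np.array([.669,.151,.2155]); A=np.sin(np.radians(35))*CX-np.array([0,0,np.cos(np.radians(35))])
def fit():
    s=bot.read_state(); p=np.array(s["position"]); T=[]
    for c in("scene","top"):
        im,D=bot.capture(c); P=cloud(c,D,D>0); q=P-p
        k=(q[:,2]<-.004)&(np.abs(q@CY)<.03)&((q@A)<.12)&(np.linalg.norm(q-np.outer(q@A,A),axis=1)<.045)&((P-M)@A<-.006)
        print(c,k.sum()); T.append(q[k])
    T=np.vstack(T)
    def f(v):
        a=np.array([v[2],v[3],-1]); a/=np.linalg.norm(a); d=T-np.array([v[0],v[1],0]); return np.linalg.norm(np.cross(d,a),axis=1)-.018
    r=least_squares(f,[0,0,.67,.2],loss="soft_l1",f_scale=.002); v=r.x; a=np.array([v[2],v[3],-1]); a/=np.linalg.norm(a)
    o=p+[v[0],v[1],0]; ext=np.percentile((T-[v[0],v[1],0])@a,98)
    print("tip",p.round(4),"axis off",(v[:2]@CX[:2]).round(4),(v[:2]@CY[:2]).round(4),"tilt",np.degrees(np.arctan2(a@CX,-a[2])).round(1),"side",np.degrees(np.arcsin(a@CY)).round(1),"end below",round(ext,4),"rms",np.sqrt(np.mean(r.fun**2)).round(4))
    e=o+a*ext; m=e-M; print("end rel mouth: in",(m@A).round(4),"up-slope",(m@np.cross(CY,A)).round(4),"y",(m@CY).round(4)); return T
E
python3 -c "
from h import *
fit()"
```

```text
scene 630
top 0
tip [0.6015 0.1305 0.3156] axis off 0.0056 -0.0005 tilt 37.2 side 0.1 end below 0.0708 rms 0.0014
end rel mouth: in -0.0486 up-slope -0.0069 y -0.0011
```

>>> apply_moves(plan=[-0.1,0,-0.07,0,0.088,0.026,-0.131,0,0.088,0.026,-0.131,0,0.088,0.026,-0.131,0,0.088,0.026,-0.131,0,0.088,0.026,-0.131,0,0,0,0,0])

```text
time_s: 13.4
position: [0.6196, 0.1373, 0.2793]
tcp_rot: [[-0.96, -0.281, -0.002], [-0.281, 0.96, -0.0], [0.001, 0.0, -1.0]]
force: [0.5, -0.1, -1.1]
opening: 0.404
grasp_force: 30.0
```

```bash
python3 - <<'E'
from h import *
fit()
im,D=bot.capture("scene"); cv2.imwrite("pics/s3.png",cv2.resize(im[120:300,360:600,::-1],(800,600)))
E
```

```text
scene 588
top 0
tip [0.6196 0.1373 0.2793] axis off 0.0048 -0.0003 tilt 37.6 side -0.2 end below 0.071 rms 0.0014
end rel mouth: in -0.008 up-slope -0.0018 y 0.0001
```

View pics/s3.png

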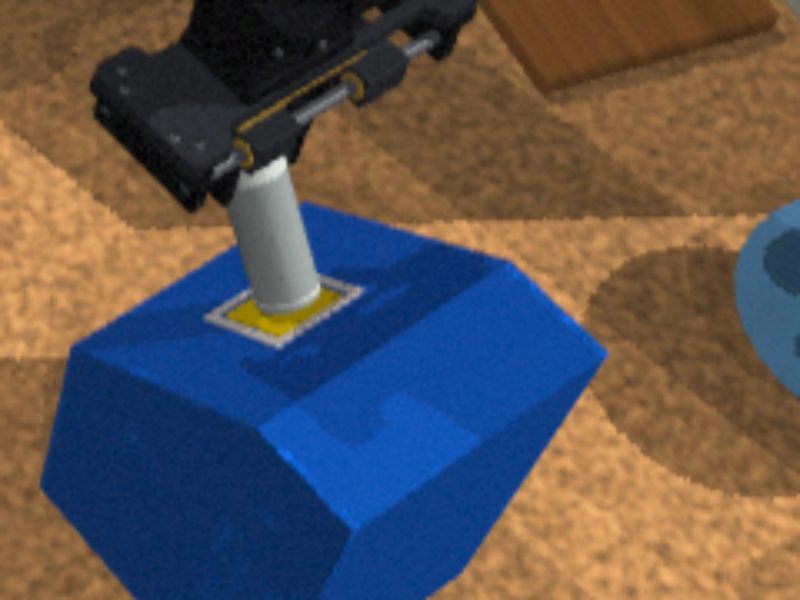

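The tin hangs tilted just off the flap at crop pixel (285,300), inside the white trim. I'll insert it now.

>>> apply_moves(plan=[0.088,0.026,-0.131,0,0.088,0.026,-0.131,0,0.088,0.026,-0.131,0,0.088,0.026,-0.131,0,0.088,0.026,-0.131,0])

```text
time_s: 14.18
position: [0.6299, 0.141, 0.2464]
tcp_rot: [[-0.959, -0.282, -0.028], [-0.282, 0.959, -0.007], [0.029, 0.001, -1.0]]
force: [-21.8, -7.7, 9.4]
opening: 0.397
grasp_force: 29.9
```

>>> apply_moves(plan=[0.088,0.026,-0.131,0,0.088,0.026,-0.131,0,0.088,0.026,-0.131,0,0,0,0,0])

```text
time_s: 14.68
position: [0.6461, 0.1454, 0.2306]
tcp_rot: [[-0.959, -0.282, -0.02], [-0.282, 0.959, -0.006], [0.021, -0.0, -1.0]]
force: [-21.9, -6.9, 20.9]
opening: 0.285
grasp_force: 29.2
```

```bash
python3 - <<'E'
from h import *
s=bot.read_state();p=np.array(s["position"]);m=p-M;print(p,s["force"],"tip out",-m@A)
im,D=bot.capture("scene"); cv2.imwrite("pics/s4.png",cv2.resize(im[120:300,360:600,::-1],(800,600)))
E
```

```text
[0.646142   0.14537759 0.23057725] [-21.85054829  -6.89045039  20.89962257] tip out 0.025839505245368464
```

View pics/s4.png

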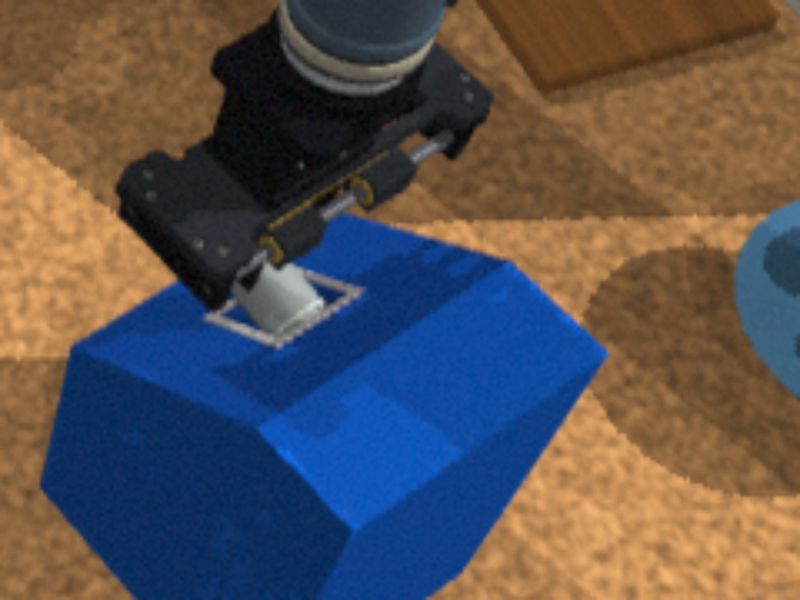

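The tin is roughly half way in with the flap pushed inside, but it bears on the upper edge and has slipped in the pads. I'll ease the side load and look again.

>>> apply_moves(plan=[-0.1,-0.03,0,0,-0.1,-0.03,0,0,0,0,0,0])

```text
time_s: 15.1
position: [0.6453, 0.145, 0.2312]
tcp_rot: [[-0.96, -0.281, 0.003], [-0.281, 0.96, 0.001], [-0.003, -0.0, -1.0]]
force: [-4.0, -0.0, 10.9]
opening: 0.287
grasp_force: 26.9
```

```bash
python3 - <<'E'
from h import *
fit()
im,D=bot.capture("wrist"); cv2.imwrite("pics/w2.png",im[:,:,::-1])
E
```

```text
scene 75
top 9
tip [0.6453 0.145  0.2312] axis off -0.0238 -0.001 tilt 68.4 side 0.3 end below 0.0482 rms 0.0013
end rel mouth: in -0.0003 up-slope 0.004 y 0.0002
```

View pics/w2.png

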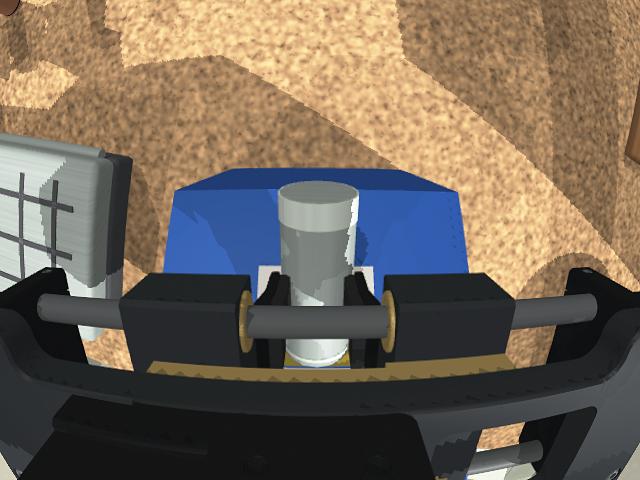

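```bash
cat >> h.py <<'E'
def wpts(pix):
    s=bot.read_state(); im,D=bot.capture("wrist"); i,f=K("wrist"); Rt=np.array(s["tcp_rot"]); p=np.array(s["position"]); m=np.array(i["mount"])
    out=[]
    for u,v in pix:
        d=np.median(D[v-1:v+2,u-1:u+2]); x,y=u-i["cx"],v-i["cy"]; r=np.hypot(x,y); th=r/f
        c=np.array([d*np.tan(th)*x/r,d*np.tan(th)*y/r,d]); w=p+Rt@(m[:3,:3]@c+m[:3,3])-M
        out.append((u,v,*(1000*np.array([-w@np.cross(CY,A),w@CY,w@A])).round(1)))
    return out
E
python3 - <<'E'
from h import *
print("u v upslope y in (mm)")
for r in wpts([(318,184),(318,190),(318,200),(318,210),(318,230),(318,250),(318,270),(318,290),(318,345),(318,355),(318,362),(290,363),(318,367),(318,371),(265,275),(370,275),(250,230),(400,230),(262,270)]): print(r)
E
```

```text
u v upslope y in (mm)
(318, 184, np.float64(-58.0), np.float64(0.3), np.float64(-45.9))
(318, 190, np.float64(-51.3), np.float64(0.3), np.float64(-52.6))
(318, 200, np.float64(-41.1), np.float64(0.2), np.float64(-63.5))
(318, 210, np.float64(-36.5), np.float64(0.2), np.float64(-63.6))
(318, 230, np.float64(-30.1), np.float64(0.3), np.float64(-57.5))
(318, 250, np.float64(-23.6), np.float64(0.3), np.float64(-50.8))
(318, 270, np.float64(-16.5), np.float64(0.3), np.float64(-44.0))
(318, 290, np.float64(-9.0), np.float64(0.3), np.float64(-37.0))
(318, 345, np.float64(14.6), np.float64(0.4), np.float64(-14.7))
(318, 355, np.float64(19.4), np.float64(0.5), np.float64(-9.6))
(318, 362, np.float64(23.0), np.float64(0.5), np.float64(-6.7))
(290, 363, np.float64(23.6), np.float64(-14.4), np.float64(-0.9))
(318, 367, np.float64(25.7), np.float64(0.5), np.float64(-2.6))
(318, 371, np.float64(26.3), np.float64(-0.0), np.float64(-121.3))
(265, 275, np.float64(-24.5), np.float64(-28.9), np.float64(-2.5))
(370, 275, np.float64(-24.5), np.float64(29.4), np.float64(-2.9))
(250, 230, np.float64(-51.4), np.float64(-39.0), np.float64(-2.3))
(400, 230, np.float64(-51.7), np.float64(48.7), np.float64(-1.7))
(262, 270, np.float64(-27.3), np.float64(-30.7), np.float64(-2.9))
```

The tin rolled over: its bottom is only in the mouth's upper part, and the pads hold just the top chord of a nearly horizontal tin. I'll regrip it lower at once, then re-tilt it against the caddy's fixed front wall.

>>> apply_moves(plan=[0,0,-0.32,0], grip=0.1)

```text
time_s: 15.42
position: [0.6489, 0.1457, 0.2262]
tcp_rot: [[-0.959, -0.282, 0.015], [-0.282, 0.959, 0.002], [-0.015, -0.003, -1.0]]
force: [-15.2, 1.5, 70.5]
opening: 0.338
grasp_force: 34.2
```

>>> apply_moves(plan=[0,0,0,0,0,0,0,0,0,0,0,0,0,0,0,0], grip=1)

```text
time_s: 15.92
position: [0.6499, 0.1461, 0.2253]
tcp_rot: [[-0.959, -0.282, 0.018], [-0.282, 0.959, 0.002], [-0.018, -0.003, -1.0]]
force: [-10.1, 0.7, 43.0]
opening: 0.355
grasp_force: 34.7
```

```bash
python3 - <<'E'
from h import *
print(bot.read_state()["position"],bot.read_state()["force"],(np.array(bot.read_state()["position"])-M)@A)
for r in wpts([(318,v) for v in (150,165,180,190,200,215,230,250,270,290,345,355,362,367)]): print(*r)
im,D=bot.capture("wrist"); cv2.imwrite("pics/w3.png",im[:,:,::-1])
E
```

```text
[0.64986026 0.1460676  0.22528509] [-10.05435976   0.70613731  42.96593527] -0.01934635872837601
318 150 -184.7 0.3 131.7
318 165 -140.3 0.3 86.3
318 180 -53.4 0.0 -50.1
318 190 -43.2 -0.0 -60.8
318 200 -37.3 -0.0 -64.1
318 215 -32.8 -0.0 -59.8
318 230 -28.3 0.0 -54.7
318 250 -21.9 0.0 -48.4
318 270 -15.0 0.1 -41.7
318 290 -7.7 0.1 -35.0
318 345 15.4 0.2 -12.3
318 355 20.2 0.2 -7.4
318 362 23.8 0.2 -3.7
318 367 26.4 0.2 -2.3
```

View pics/w3.png

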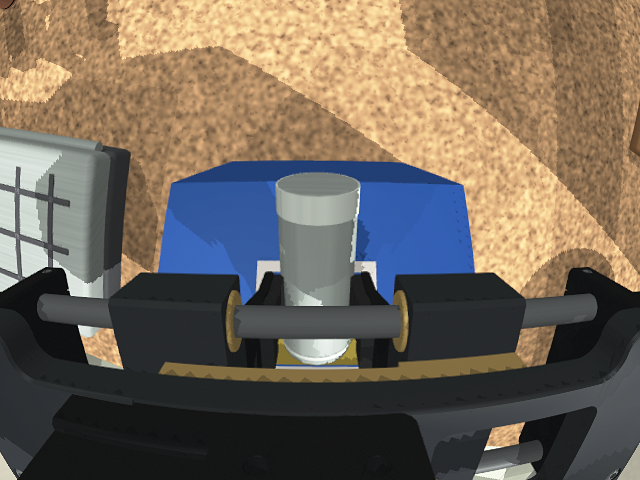

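>>> apply_moves(plan=[0,0,0,0], grip=0.1)

```text
time_s: 16.15
position: [0.6502, 0.1461, 0.222]
tcp_rot: [[-0.959, -0.282, 0.019], [-0.282, 0.96, 0.003], [-0.019, -0.003, -1.0]]
force: [1.0, 1.0, 5.6]
opening: 0.405
grasp_force: 2.7
```

>>> apply_moves(plan=[0,0,0,0,0,0,0,0,0,0,0,0], grip=1)

```text
time_s: 16.52
position: [0.6488, 0.1454, 0.218]
tcp_rot: [[-0.96, -0.281, 0.012], [-0.281, 0.96, 0.002], [-0.012, -0.002, -1.0]]
force: [-0.3, 0.6, 16.5]
opening: 0.402
grasp_force: 30.1
```

```bash
python3 - <<'E'
from h import *
s=bot.read_state();print(s["position"],s["force"],(np.array(s["position"])-M)@A)
for r in wpts([(318,v) for v in (180,190,200,215,230,250,270,290,345,355,362,367)]): print(*r)
E
```

```text
[0.64876919 0.145449   0.21795078] [-0.26671484  0.64904143 16.47493056] -0.014038686035526363
318 180 -58.0 -0.3 -45.9
318 190 -47.4 -0.3 -57.3
318 200 -39.4 -0.3 -64.9
318 215 -34.9 -0.3 -61.4
318 230 -30.4 -0.3 -57.2
318 250 -24.5 -0.3 -50.8
318 270 -18.0 -0.3 -45.0
318 290 -11.0 -0.2 -38.9
318 345 10.7 -0.1 -18.0
318 355 15.2 -0.1 -13.4
318 362 18.5 -0.1 -10.4
318 367 20.9 -0.1 -8.3
```

Now it has a full-diameter grip, with the tin about 81° from vertical. I'll carry it in front of the caddy, lay it down and regrip near its rear end.

>>> apply_moves(plan=[-0.11,-0.03,0.18,0,-0.11,-0.03,0.18,0,-0.11,-0.03,0.18,0,-0.11,-0.03,0.18,0,-0.11,-0.03,0.18,0,-0.11,-0.03,0.18,0,-0.5,-0.15,0,0,-0.5,-0.15,0,0,-0.5,-0.15,0,0,-0.5,-0.15,0,0,-0.5,-0.15,0,0,-0.5,-0.15,0,0])

```text
time_s: 18.08
position: [0.461, 0.0904, 0.2664]
tcp_rot: [[-0.96, -0.281, 0.001], [-0.281, 0.96, -0.0], [-0.001, -0.0, -1.0]]
force: [0.5, -1.3, -0.6]
opening: 0.403
grasp_force: 30.0
```

>>> apply_moves(plan=[-0.3,-0.1,-0.5,0,0,0,-0.7,0,0,0,-0.7,0,0,0,-0.7,0,0,0,-0.7,0,0,0,0,0])

```text
time_s: 18.82
position: [0.4453, 0.0857, 0.0995]
tcp_rot: [[-0.96, -0.281, -0.005], [-0.281, 0.96, 0.0], [0.005, 0.002, -1.0]]
force: [-0.0, 0.4, -0.1]
opening: 0.401
grasp_force: 30.0
```

```bash
python3 - <<'E'
from h import *
s=bot.read_state();p=np.array(s["position"]);print(p,s["force"])
im,D=bot.capture("scene"); P=cloud("scene",D,D>0); q=P-p; a=q@CX; b=q@CY
for x in np.arange(-.08,.09,.01):
    k=(abs(a-x)<.005)&(abs(b)<.025)&(q[:,2]>-.06)&(P[:,2]>.008)
    if k.sum()>2: print("x %.3f n=%d z rel tip max %.3f  y %.3f..%.3f"%(x,k.sum(),q[k][:,2].max(),b[k].min(),b[k].max()))
E
```

```text
[0.44532095 0.08565332 0.09950717] [-0.04904144  0.36401716 -0.0510583 ]
x -0.040 n=3 z rel tip max 0.172  y -0.025..-0.021
x -0.030 n=15 z rel tip max 0.340  y -0.025..0.002
x -0.020 n=38 z rel tip max 0.343  y -0.024..0.021
x -0.010 n=98 z rel tip max 0.345  y -0.025..0.025
x -0.000 n=179 z rel tip max 0.346  y -0.025..0.025
x 0.010 n=309 z rel tip max 0.345  y -0.025..0.025
x 0.020 n=669 z rel tip max 0.344  y -0.025..0.025
x 0.030 n=1339 z rel tip max 0.342  y -0.025..0.025
x 0.040 n=476 z rel tip max 0.335  y -0.024..0.025
x 0.050 n=74 z rel tip max 0.330  y 0.012..0.025
```

>>> apply_moves(plan=[0,0,-0.5,0,0,0,-0.5,0,0,0,-0.4,0,0,0,-0.15,0,0,0,-0.1,0,0,0,0,0])

```text
time_s: 19.62
position: [0.4468, 0.0855, 0.0195]
tcp_rot: [[-0.96, -0.282, 0.0], [-0.282, 0.96, -0.0], [-0.0, -0.0, -1.0]]
force: [-1.7, -1.8, 4.1]
opening: 0.407
grasp_force: 30.0
```

```bash
cat >> h.py <<'E'
def wline(vs,u=318):
    p=np.array(bot.read_state()["position"])
    for r in wpts([(u,v) for v in vs]):
        w=M-r[2]/1e3*np.cross(CY,A)+r[3]/1e3*CY+r[4]/1e3*A-p
        print(r[1],"rel tip mm x,y,z",(1000*np.array([w@CX,w@CY,w[2]])).round(1))
E
python3 - <<'E'
from h import *
print(bot.read_state()["force"]); wline((165,180,190,200,215,230,250,270,290,345,355,362,367))
E
```

```text
[-1.66551183 -1.78621419  4.12607399]
165 rel tip mm x,y,z [-58.1  -0.5 -17.3]
180 rel tip mm x,y,z [-52.9  -0.6   2.6]
190 rel tip mm x,y,z [-50.9  -0.7  21.3]
200 rel tip mm x,y,z [-47.7  -0.7  25.7]
215 rel tip mm x,y,z [-41.8  -0.7  24.7]
230 rel tip mm x,y,z [-35.8  -0.7  24.4]
250 rel tip mm x,y,z [-27.4  -0.6  23.4]
270 rel tip mm x,y,z [-18.7  -0.6  22.8]
290 rel tip mm x,y,z [-9.7 -0.6 22.4]
345 rel tip mm x,y,z [18.5 -0.5 19.9]
355 rel tip mm x,y,z [24.1 -0.5 19.8]
362 rel tip mm x,y,z [28.6 -0.5 18.9]
367 rel tip mm x,y,z [31.6 -0.5 18.6]
```

>>> apply_moves(plan=[0,0,-0.09,0,0,0,0,0])

```text
time_s: 19.92
position: [0.4463, 0.0855, 0.0158]
tcp_rot: [[-0.959, -0.282, 0.0], [-0.282, 0.959, -0.0], [0.0, -0.0, -1.0]]
force: [-3.5, -2.6, 14.8]
opening: 0.406
grasp_force: 30.0
```

>>> apply_moves(plan=[0,0,0,0,0,0,0,0,0,0,0,0,-0.17,-0.05,-0.05,0,-0.17,-0.05,-0.05,0,-0.17,-0.05,-0.05,0,-0.17,-0.05,0,0,0,0,0,0], grip=0)

```text
time_s: 20.92
position: [0.4115, 0.0755, 0.0063]
tcp_rot: [[-0.96, -0.281, -0.002], [-0.281, 0.96, 0.0], [0.002, 0.001, -1.0]]
force: [0.4, 0.2, -0.3]
opening: 0.499
grasp_force: 0.0
```

```bash
python3 - <<'E'
from h import *
print(bot.read_state()["position"]);wline((200,215,230,250,270,290,345,355,362,367))
im,D=bot.capture("wrist"); cv2.imwrite("pics/w4.png",im[:,:,::-1])
E
```

```text
[0.41153357 0.07553265 0.00633533]
200 rel tip mm x,y,z [-42.9  -0.5  -4.2]
215 rel tip mm x,y,z [-35.9  -0.5  -4.1]
230 rel tip mm x,y,z [-28.8  -0.5  -4. ]
250 rel tip mm x,y,z [-18.9  -0.5  -4.4]
270 rel tip mm x,y,z [-16.8  -0.6  17.7]
290 rel tip mm x,y,z [-13.8  -0.6  32.2]
345 rel tip mm x,y,z [11.4 -0.6 31.5]
355 rel tip mm x,y,z [16.  -0.6 32.2]
362 rel tip mm x,y,z [19.8 -0.6 31.8]
367 rel tip mm x,y,z [22.7 -0.6 31.5]
```

View pics/w4.png

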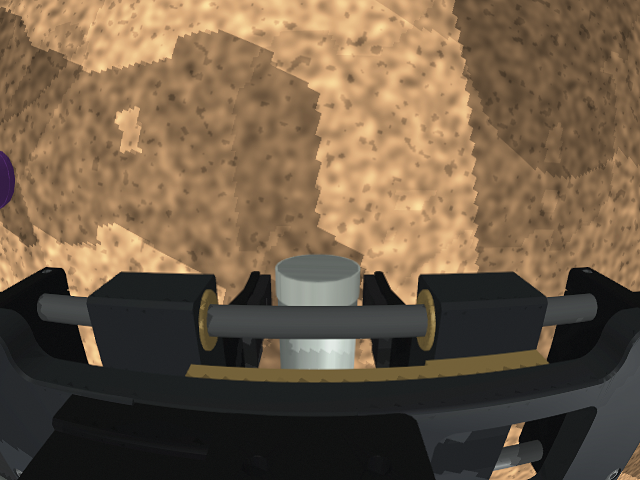

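The tin lies flat between the fingers, rear face at (318,268), 16 mm behind the tip. I'll close, lift and bring its front end up to the caddy's wall.

>>> apply_moves(plan=[0,0,0,0,0,0,0,0,0,0,0,0,0,0,0,0,0,0,0,0,0,0,0.4,0,0,0,0.6,0,0,0,0.6,0,0.4,0.117,0,0,0.4,0.117,0,0,0.4,0.117,0,0], grip=1)

```text
time_s: 22.4
position: [0.4725, 0.0934, 0.0863]
tcp_rot: [[-0.96, -0.281, -0.002], [-0.281, 0.96, -0.0], [0.001, 0.0, -1.0]]
force: [0.0, -0.7, -1.0]
opening: 0.404
grasp_force: 30.0
```

>>> apply_moves(plan=[0.4,0.117,0,0,0.4,0.117,0,0,0.3,0.088,0,0,0.1,0.03,0,0,0.08,0.023,0,0,0,0,0,0])

```text
time_s: 23.15
position: [0.5363, 0.1119, 0.0862]
tcp_rot: [[-0.96, -0.281, -0.001], [-0.281, 0.96, -0.0], [0.001, 0.0, -1.0]]
force: [0.2, 0.2, -0.7]
opening: 0.405
grasp_force: 30.0
```

>>> apply_moves(plan=[0.06,0.018,0,0,0.06,0.018,0,0,0,0,0,0])

```text
time_s: 23.52
position: [0.5377, 0.1128, 0.0856]
tcp_rot: [[-0.959, -0.282, -0.011], [-0.282, 0.96, -0.002], [0.011, 0.001, -1.0]]
force: [-6.8, -4.6, 2.5]
opening: 0.408
grasp_force: 30.0
```

>>> apply_moves(plan=[0.03,0.01,0.13,0,0.02,0.005,0.13,0,0,0,0.13,0,0,0,0.13,0,0.02,0.005,0.13,0,0,0,0,0])

```text
time_s: 24.28
position: [0.5415, 0.1142, 0.1178]
tcp_rot: [[-0.959, -0.282, -0.011], [-0.282, 0.959, -0.001], [0.011, 0.002, -1.0]]
force: [-5.5, -3.4, -2.1]
opening: 0.405
grasp_force: 30.0
```

```bash
python3 - <<'E'
from h import *
wline((220,250,270,280,290,345,355,362,367))
E
```

```text
220 rel tip mm x,y,z [ -10.5    0.2 -115.4]
250 rel tip mm x,y,z [-24.4  -0.6  14.6]
270 rel tip mm x,y,z [-19.1  -0.6  24.8]
280 rel tip mm x,y,z [-17.   -0.7  30.4]
290 rel tip mm x,y,z [-14.7  -0.7  35. ]
345 rel tip mm x,y,z [15.9 -0.5 24.4]
355 rel tip mm x,y,z [23.7 -0.5 20.3]
362 rel tip mm x,y,z [29.3 -0.5 17.9]
367 rel tip mm x,y,z [33.3 -0.4 16.2]
```

>>> apply_moves(plan=[0.035,0.01,0.14,0,0.045,0.013,0.135,0,0.06,0.018,0.13,0,0.07,0.02,0.12,0,0.08,0.023,0.115,0,0.08,0.024,0.11,0,0,0,0,0])

```text
time_s: 25.2
position: [0.5661, 0.1203, 0.1574]
tcp_rot: [[-0.96, -0.281, 0.003], [-0.281, 0.96, -0.0], [-0.002, -0.001, -1.0]]
force: [-3.6, -1.1, -0.3]
opening: 0.406
grasp_force: 30.0
```

```bash
python3 - <<'E'
from h import *
wline((235,250,260,270,280,290,340,345,350))
E
```

```text
235 rel tip mm x,y,z [ 1.340e+01  1.000e-01 -1.553e+02]
250 rel tip mm x,y,z [-27.9  -0.7  25.1]
260 rel tip mm x,y,z [-24.6  -0.7  27.4]
270 rel tip mm x,y,z [-21.2  -0.7  29.3]
280 rel tip mm x,y,z [-17.6  -0.7  30.8]
290 rel tip mm x,y,z [-14.3  -0.7  32.9]
340 rel tip mm x,y,z [ 42.5  -0.3 -24.7]
345 rel tip mm x,y,z [ 42.4  -0.3 -18.8]
350 rel tip mm x,y,z [ 42.4  -0.4 -13.4]
```

>>> apply_moves(plan=[-0.26,-0.08,0,0,-0.26,-0.08,0.3,0,0,0,0.6,0,0,0,0.7,0,0,0,0.7,0,0,0,0.7,0,0,0,0.25,0,0.44,0.135,0,0,0.44,0.135,0,0,0.44,0.135,0,0,0.44,0.14,0,0,0,0,0,0])

```text
time_s: 26.75
position: [0.6273, 0.1394, 0.3176]
tcp_rot: [[-0.96, -0.281, -0.001], [-0.281, 0.96, -0.0], [0.001, 0.0, -1.0]]
force: [-0.5, -0.3, -0.4]
opening: 0.402
grasp_force: 30.0
```

>>> apply_moves(plan=[0,0,-0.4,0,0,0,-0.3,0,0,0,-0.2,0,0,0,0,0])

```text
time_s: 27.25
position: [0.626, 0.1392, 0.2729]
tcp_rot: [[-0.96, -0.281, -0.002], [-0.281, 0.96, -0.0], [0.002, 0.0, -1.0]]
force: [-0.4, 0.2, 0.1]
opening: 0.405
grasp_force: 30.0
```

```bash
python3 - <<'E'
from h import *
fit(); wline((250,260,270,280,290))
im,D=bot.capture("scene"); cv2.imwrite("pics/s5.png",cv2.resize(im[120:300,360:600,::-1],(800,600)))
E
```

```text
scene 412
top 0
tip [0.626  0.1392 0.2729] axis off -0.0026 -0.0005 tilt 29.7 side -0.0 end below 0.0545 rms 0.0014
end rel mouth: in -0.0198 up-slope 0.0108 y 0.0002
250 rel tip mm x,y,z [-28.   -0.7  25.7]
260 rel tip mm x,y,z [-24.6  -0.7  27.6]
270 rel tip mm x,y,z [-21.2  -0.7  29.8]
280 rel tip mm x,y,z [-17.6  -0.7  31.1]
290 rel tip mm x,y,z [-14.3  -0.7  33.2]
```

View pics/s5.png

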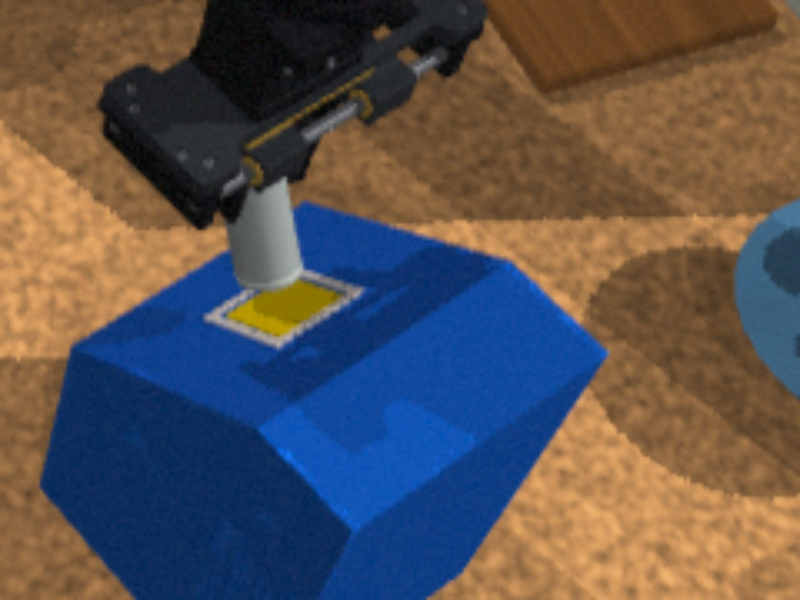

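Scene fit: tilt 29.7°, end 11 mm down-slope of the mouth axis and 20 mm outside. I'll shift it up-slope to about -3 mm, then insert.

>>> apply_moves(plan=[0.123,0.036,0.09,0,0.084,0.0245,-0.125,0,0.084,0.0245,-0.125,0,0.084,0.0245,-0.125,0,0.084,0.0245,-0.125,0,0,0,0,0])

```text
time_s: 28.2
position: [0.6473, 0.1457, 0.2513]
tcp_rot: [[-0.96, -0.281, -0.008], [-0.281, 0.96, -0.001], [0.008, 0.001, -1.0]]
force: [-4.1, -1.0, -1.5]
opening: 0.408
grasp_force: 30.0
```

```bash
python3 - <<'E'
from h import *
T=fit()
E
```

```text
scene 227
top 0
tip [0.6473 0.1457 0.2513] axis off -0.0041 -0.0009 tilt 28.8 side 0.8 end below 0.0369 rms 0.0012
end rel mouth: in -0.0077 up-slope 0.0051 y 0.0006
```

>>> apply_moves(plan=[0.084,0.0245,-0.125,0,0.084,0.0245,-0.125,0,0,0,0,0])

```text
time_s: 28.68
position: [0.6584, 0.1486, 0.2396]
tcp_rot: [[-0.96, -0.281, -0.001], [-0.281, 0.96, 0.0], [0.001, 0.0, -1.0]]
force: [-2.4, -0.5, -3.6]
opening: 0.406
grasp_force: 30.0
```

```bash
python3 - <<'E'
from h import *
T=fit()
E
```

```text
scene 84
top 0
tip [0.6584 0.1486 0.2396] axis off -0.0066 -0.0024 tilt 33.9 side 5.1 end below 0.0233 rms 0.0013
end rel mouth: in -0.0066 up-slope 0.0009 y 0.0003
```

>>> apply_moves(plan=[0.084,0.0245,-0.125,0,0.084,0.0245,-0.125,0,0,0,0,0])

```text
time_s: 29.15
position: [0.667, 0.1511, 0.2275]
tcp_rot: [[-0.96, -0.281, 0.0], [-0.281, 0.96, 0.0], [-0.0, 0.0, -1.0]]
force: [-1.9, -1.0, -2.2]
opening: 0.409
grasp_force: 30.0
```

```bash
python3 - <<'E'
from h import *
s=bot.read_state();print("out",-(np.array(s["position"])-M)@A); wline((200,215,230,240,250,260,270,280,290,300))
E
```

```text
out 0.010911677559387196
200 rel tip mm x,y,z [-37.6  -0.4 -37.3]
215 rel tip mm x,y,z [-30.1  -0.4 -32.5]
230 rel tip mm x,y,z [-23.2  -0.4 -26.5]
240 rel tip mm x,y,z [-31.7  -0.6  24. ]
250 rel tip mm x,y,z [-28.2  -0.6  26.2]
260 rel tip mm x,y,z [-24.6  -0.6  27.9]
270 rel tip mm x,y,z [-21.3  -0.6  30. ]
280 rel tip mm x,y,z [-17.9  -0.6  31.9]
290 rel tip mm x,y,z [-14.3  -0.6  33.2]
300 rel tip mm x,y,z [-11.   -0.6  35.1]
```

About 41 mm is in, at low force. I'll release, lift clear and check that the tin stays pinched.

>>> apply_moves(plan=[0,0,0,0,0,0,0,0,0,0,0,0,0,0,0.5,0,0,0,0.6,0,0,0,0.6,0,0,0,0.3,0,0,0,0,0], grip=-0.4)

```text
time_s: 30.2
position: [0.6672, 0.1511, 0.3298]
tcp_rot: [[-0.96, -0.281, 0.003], [-0.281, 0.96, 0.0], [-0.003, -0.001, -1.0]]
force: [0.0, -0.6, -0.1]
opening: 0.702
grasp_force: 0.0
```

```bash
python3 - <<'E'
from h import *
im,D=bot.capture("wrist"); cv2.imwrite("pics/w5.png",im[:,:,::-1])
wline(range(200,360,10))
im,D=bot.capture("scene")
for o in bot.outline_of("scene","empty_tin"):
    P=cloud("scene",D,o["mask"]); c=np.median(P,0)-M
    if np.linalg.norm(c)<.1: print("scene tin",o["p"],len(P),[(x*1000).round(1) for x in (-c@np.cross(CY,A),c@CY,c@A)], "z",P[:,2].min(),P[:,2].max())
E
```

```text
200 rel tip mm x,y,z [ -23.    -0.  -126.9]
210 rel tip mm x,y,z [-25.4  -0.2 -71.9]
220 rel tip mm x,y,z [-19.3  -0.2 -69.2]
230 rel tip mm x,y,z [-13.3  -0.2 -66.8]
240 rel tip mm x,y,z [ -7.3  -0.2 -64.4]
250 rel tip mm x,y,z [ -1.5  -0.2 -61.5]
260 rel tip mm x,y,z [ 15.5  -0.1 -92.4]
270 rel tip mm x,y,z [ 23.8  -0.  -94. ]
280 rel tip mm x,y,z [ 30.6  -0.  -91. ]
290 rel tip mm x,y,z [ 36.5  -0.  -86.2]
300 rel tip mm x,y,z [ 42.8  -0.  -82.3]
310 rel tip mm x,y,z [-32.3  -0.9  87.2]
320 rel tip mm x,y,z [-30.8  -0.9  89.2]
330 rel tip mm x,y,z [-28.4  -0.9  89.7]
340 rel tip mm x,y,z [ 66.5  -0.1 -65.1]
350 rel tip mm x,y,z [ 74.9  -0.  -65.1]
scene tin 0.97 618 [np.float64(16.8), np.float64(-8.4), np.float64(-30.3)] z 0.1895360001289116 0.32833135429134674
```

View pics/w5.png

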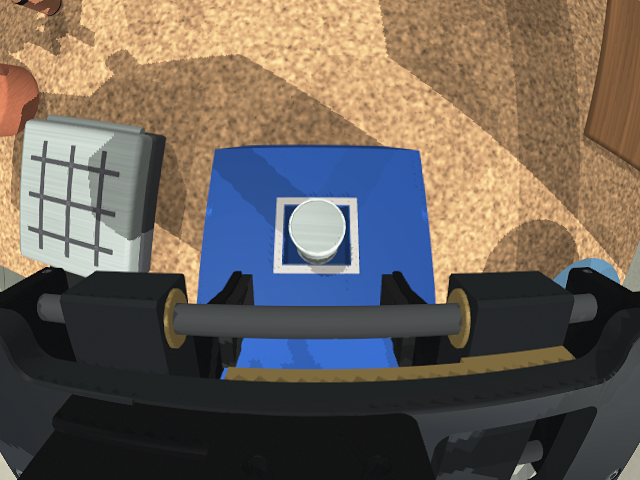

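The tin stands pinched in the mouth with its rear face at (317,228) and its middle about at the slope's face. I'll push it through with closed fingers.

>>> apply_moves(plan=[-0.22,-0.07,0,0,-0.22,-0.07,0,0,0,0,0,0,0,0,0,0,0,0,-0.4,0,0,0,-0.4,0,0,0,-0.2,0,0,0,0,0], grip=1)

```text
time_s: 31.4
position: [0.6444, 0.144, 0.2776]
tcp_rot: [[-0.96, -0.281, -0.002], [-0.281, 0.96, -0.0], [0.001, 0.0, -1.0]]
force: [0.3, 0.0, 0.1]
opening: 0.008
grasp_force: 0.0
```

>>> apply_moves(plan=[0,0,-0.15,0,0,0,-0.15,0,0.055,0.016,-0.15,0,0.055,0.016,-0.15,0,0.055,0.016,-0.15,0,0,0,0,0])

```text
time_s: 32.15
position: [0.6528, 0.1465, 0.2397]
tcp_rot: [[-0.96, -0.281, -0.001], [-0.281, 0.96, 0.0], [0.001, 0.0, -1.0]]
force: [-0.2, -0.7, 1.0]
opening: 0.007
grasp_force: 0.0
```

```bash
python3 - <<'E'
from h import *
s=bot.read_state();p=np.array(s["position"])-M;print("tip rel M x,z",p@CX,p[2],"open",s["opening"],s["force"])
wline(range(220,300,10))
im,D=bot.capture("scene"); cv2.imwrite("pics/s6.png",cv2.resize(im[120:300,360:600,::-1],(800,600)))
E
```

```text
tip rel M x,z -0.016864622702143343 0.024232999375895264 open 0.006724862659977122 [-0.18999622 -0.67969046  1.04244613]
220 rel tip mm x,y,z [-23.6  -0.3 -50. ]
230 rel tip mm x,y,z [-18.4  -0.3 -46.4]
240 rel tip mm x,y,z [-13.2  -0.3 -43.1]
250 rel tip mm x,y,z [ -8.7  -0.3 -38.3]
260 rel tip mm x,y,z [ -3.1  -0.3 -36.6]
270 rel tip mm x,y,z [-7.3 -0.5 -8.6]
280 rel tip mm x,y,z [-8.9 -0.5  9. ]
290 rel tip mm x,y,z [-9.2 -0.6 21.4]
```

>>> apply_moves(plan=[0.055,0.016,-0.15,0,0.055,0.016,-0.15,0,0.055,0.016,-0.15,0,0,0,0,0])

```text
time_s: 32.75
position: [0.6609, 0.1489, 0.2171]
tcp_rot: [[-0.96, -0.281, -0.002], [-0.281, 0.96, 0.0], [0.002, 0.0, -1.0]]
force: [0.6, -0.1, 0.3]
opening: 0.008
grasp_force: 0.0
```

>>> apply_moves(plan=[0.055,0.016,-0.15,0,0.055,0.016,-0.15,0,0,0,0,0])

```text
time_s: 33.12
position: [0.6663, 0.1505, 0.2023]
tcp_rot: [[-0.96, -0.281, -0.001], [-0.281, 0.96, -0.0], [0.001, 0.0, -1.0]]
force: [-0.1, -0.3, -0.1]
opening: 0.005
grasp_force: 0.0
```

```bash
python3 - <<'E'
from h import *
s=bot.read_state();p=np.array(s["position"])-M;print("tip rel M x,z",p@CX,p[2],s["force"])
im,D=bot.capture("scene"); hsv=cv2.cvtColor(im,cv2.COLOR_RGB2HSV)[120:300,360:600]
print("yellow px",((hsv[...,0]>18)&(hsv[...,0]<35)&(hsv[...,1]>150)&(hsv[...,2]>80)).sum())
for o in bot.outline_of("scene","empty_tin"): print(o["p"],np.array(o["xy"])*[640,480],o["mask"].sum())
E
```

```text
tip rel M x,z -0.0026986340171906184 -0.01319903808293954 [-0.09147727 -0.30480658 -0.11489316]
yellow px 29
0.85 [224.32  204.192] 904
0.73 [261.312 190.8  ] 495
```

>>> apply_moves(plan=[0.055,0.016,-0.15,0,0.055,0.016,-0.15,0,0.04,0.012,-0.1,0,0,0,0,0])

```text
time_s: 33.72
position: [0.6735, 0.1526, 0.1822]
tcp_rot: [[-0.96, -0.281, -0.002], [-0.281, 0.96, -0.0], [0.002, 0.0, -1.0]]
force: [0.4, -0.4, -0.7]
opening: 0.003
grasp_force: 0.0
```

```bash
python3 - <<'E'
from h import *
s=bot.read_state();p=np.array(s["position"])-M;print("tip rel M x,z",p@CX,p[2],s["force"])
E
```

```text
tip rel M x,z 0.004751327062615312 -0.03325517846029338 [ 0.42636985 -0.42825821 -0.69006899]
```

>>> apply_moves(plan=[-0.07,-0.02,0.2,0,-0.07,-0.02,0.2,0,-0.07,-0.02,0.2,0,-0.07,-0.02,0.2,0,-0.07,-0.02,0.3,0,0,0,0.6,0,0,0,0.6,0,-0.5,-0.15,0.3,0,-0.7,-0.2,0,0,-0.7,-0.2,0,0,0,0,0,0,0,0,0,0])

```text
time_s: 35.22
position: [0.5626, 0.1201, 0.3144]
tcp_rot: [[-0.96, -0.281, 0.003], [-0.281, 0.96, 0.0], [-0.003, -0.001, -1.0]]
force: [0.1, 0.3, -0.1]
opening: 0.009
grasp_force: 0.0
```

```bash
python3 - <<'E'
from h import *
s=bot.read_state();print(s["position"],s["force"],s["time_s"])
for c in("scene","top"):
    im,D=bot.capture(c); hsv=cv2.cvtColor(im,cv2.COLOR_RGB2HSV)
    y=(hsv[...,0]>18)&(hsv[...,0]<35)&(hsv[...,1]>150)&(hsv[...,2]>60)
    P=cloud(c,D,y); k=np.linalg.norm(P-M,axis=1)<.045; Y=P[k]-M
    if len(Y): print(c,"yellow",len(Y),"in mm pct",(1000*np.percentile(Y@A,[5,50,95])).round(1),"upslope",(1000*np.percentile(-Y@np.cross(CY,A),[5,50,95])).round(1))
    for n in("empty_tin","full_tin"):
        for o in bot.outline_of(c,n): 
            Q=cloud(c,D,o["mask"]); print(n,round(o["p"],2),np.median(Q,0).round(3),len(Q))
E
```

```text
[0.56256055 0.12014871 0.3144194 ] [ 0.11288207  0.28015668 -0.11213356] 35.225
empty_tin 0.81 [ 0.431 -0.212  0.089] 959
empty_tin 0.77 [ 0.417 -0.132  0.067] 556
full_tin 0.92 [ 0.486 -0.346  0.07 ] 608
full_tin 0.7 [0.746 0.121 0.204] 16084
empty_tin 0.71 [ 0.419 -0.206  0.114] 447
empty_tin 0.68 [0.685 0.154 0.182] 210
empty_tin 0.64 [ 0.408 -0.127  0.089] 244
full_tin 0.87 [ 0.473 -0.339  0.088] 264
```

The top view shows the tin still pinched, its rear about 37 mm deep and the flap still open. I'll go back in, nearer the upper edge and straight down, to get deeper.

>>> apply_moves(plan=[0.46,0.134,0,0,0.46,0.134,0,0,0.46,0.134,0,0,0.46,0.134,0,0,0.46,0.134,0,0,0,0,-0.4,0,0,0,-0.4,0,0,0,-0.4,0,0,0,0,0])

```text
time_s: 36.65
position: [0.6755, 0.1536, 0.2509]
tcp_rot: [[-0.96, -0.281, -0.005], [-0.281, 0.96, -0.0], [0.005, 0.001, -1.0]]
force: [0.4, 0.2, 0.8]
opening: 0.007
grasp_force: 0.0
```

>>> apply_moves(plan=[0,0,-0.2,0,0,0,-0.2,0,0,0,-0.2,0,0,0,-0.2,0,0,0,-0.2,0,0,0,0,0])

```text
time_s: 37.4
position: [0.676, 0.1535, 0.202]
tcp_rot: [[-0.96, -0.281, -0.002], [-0.281, 0.96, -0.0], [0.002, 0.001, -1.0]]
force: [-0.2, -0.2, 0.2]
opening: 0.001
grasp_force: 0.0
```

>>> apply_moves(plan=[0.02,0.006,-0.12,0,0.01,0.003,-0.12,0,0,0,-0.12,0,0,0,-0.1,0,0,0,0,0])

```text
time_s: 38.02
position: [0.6766, 0.1536, 0.1806]
tcp_rot: [[-0.96, -0.281, -0.003], [-0.281, 0.96, -0.001], [0.003, -0.0, -1.0]]
force: [-4.2, -2.1, 3.0]
opening: 0.003
grasp_force: 3.0
```

>>> apply_moves(plan=[0,0,-0.08,0,0,0,-0.04,0,0,0,0,0])

```text
time_s: 38.4
position: [0.6764, 0.1535, 0.1766]
tcp_rot: [[-0.96, -0.281, -0.003], [-0.281, 0.96, -0.002], [0.003, -0.001, -1.0]]
force: [-8.9, -2.3, 10.3]
opening: 0.006
grasp_force: 5.5
```

>>> apply_moves(plan=[0,0,-0.08,0,0,0,-0.06,0,0,0,-0.06,0,0,0,0,0])

```text
time_s: 38.9
position: [0.6769, 0.1535, 0.1757]
tcp_rot: [[-0.96, -0.281, 0.003], [-0.281, 0.96, -0.002], [-0.002, -0.002, -1.0]]
force: [-24.6, -4.4, 42.7]
opening: 0.008
grasp_force: 11.8
```

```bash
cat > chk.py <<'E'
from h import *
s=bot.read_state();print(s["position"],s["force"],s["time_s"])
for c in("scene","top"):
    im,D=bot.capture(c); hsv=cv2.cvtColor(im,cv2.COLOR_RGB2HSV)
    y=(hsv[...,0]>18)&(hsv[...,0]<35)&(hsv[...,1]>150)&(hsv[...,2]>60)
    P=cloud(c,D,y); k=np.linalg.norm(P-M,axis=1)<.045; Y=P[k]-M
    if len(Y): print(c,"yellow",len(Y),"in mm",(1000*np.percentile(Y@A,[5,50,95])).round(1),"upslope",(1000*np.percentile(-Y@np.cross(CY,A),[5,50,95])).round(1))
    for n in("empty_tin","full_tin","crock","waffle_iron"):
        for o in bot.outline_of(c,n): 
            Q=cloud(c,D,o["mask"]); print(c,n,round(o["p"],2),np.median(Q,0).round(3),len(Q))
E
python3 chk.py | grep -v full
```

```text
[0.67686345 0.15345862 0.1757419 ] [-24.61138852  -4.39849134  42.73352383] 38.9
scene empty_tin 0.83 [ 0.431 -0.211  0.087] 977
scene empty_tin 0.65 [ 0.417 -0.131  0.071] 520
scene empty_tin 0.25 [ 0.774 -0.164  0.09 ] 12951
scene crock 0.94 [ 0.661 -0.371  0.108] 3708
scene waffle_iron 0.85 [ 0.774 -0.164  0.09 ] 12983
top empty_tin 0.69 [ 0.418 -0.204  0.114] 416
top empty_tin 0.66 [ 0.635 -0.361  0.109] 2151
top empty_tin 0.6 [ 0.409 -0.127  0.089] 215
top crock 0.93 [ 0.635 -0.361  0.109] 2159
```

>>> apply_moves(plan=[0,0,0.2,0,0,0,0.3,0,0,0,0.4,0,0,0,0.5,0,0,0,0.5,0,0,0,0.5,0,-0.6,-0.18,0.3,0,-0.6,-0.18,0,0,-0.6,-0.18,0,0,-0.6,-0.18,0,0,0,0,0,0])

```text
time_s: 40.78
position: [0.5576, 0.118, 0.3001]
tcp_rot: [[-0.96, -0.281, 0.002], [-0.281, 0.96, 0.0], [-0.002, -0.0, -1.0]]
force: [0.7, 0.2, 0.8]
opening: 0.006
grasp_force: 0.0
```

```bash
python3 chk.py | grep -v -e crock -e waffle; python3 -c "
from h import *
im,D=bot.capture('top')
i,f=K('top'); R=cv2.Rodrigues(np.array(i['rvec'],float))[0]; q=R@M+np.array(i['tvec']).ravel(); u,v=int(q[0]/q[2]*f+i['cx']),int(q[1]/q[2]*f+i['cy']); print(u,v)
P=cloud('top',D,np.ones_like(D,bool)&(D>0)).reshape(-1,3) if (D>0).all() else None
for dv in range(-14,15,3):
    r=[]
    for du in range(-14,15,4):
        w=world('top',u+du,v+dv,D[v+dv,u+du])-M; r.append('%4.0f'%(1000*(w@A)))
    print(' '.join(r),'  ',im[v+dv,u-10:u+11:5].tolist())
"
```

```text
[0.55760029 0.11802088 0.30013325] [0.65715539 0.2203116  0.78870083] 40.775
scene yellow 318 in mm [-3.  -1.3  0.3] upslope [-20.2   0.2  19.9]
scene empty_tin 0.95 [ 0.432 -0.212  0.091] 894
scene empty_tin 0.72 [ 0.418 -0.131  0.067] 504
scene full_tin 0.69 [ 0.486 -0.346  0.072] 579
top yellow 336 in mm [-3.8 -0.5  3. ] upslope [-15.9   4.   19.4]
top empty_tin 0.76 [ 0.409 -0.127  0.09 ] 206
top empty_tin 0.73 [ 0.42  -0.204  0.114] 393
top empty_tin 0.42 [ 0.636 -0.362  0.109] 2235
top full_tin 0.68 [ 0.475 -0.338  0.088] 284
214 184
  -2   -1   -2    1   -1   -1   -1   -2    [[22, 49, 111], [29, 52, 117], [66, 79, 125], [123, 121, 134], [144, 140, 138]]
   1   -1    0   -3    2    1   -4    2    [[64, 76, 121], [131, 126, 133], [140, 131, 126], [128, 115, 84], [121, 118, 121]]
  -3   -1   -1   -1   -3    2  174   -3    [[144, 136, 130], [146, 128, 83], [155, 127, 40], [181, 151, 38], [126, 113, 92]]
   2    2    1   -2    2   -3   -4   -1    [[151, 124, 35], [154, 129, 36], [192, 162, 44], [203, 171, 46], [169, 142, 57]]
   2    1    0    2   -4   -2    1   -1    [[154, 127, 35], [154, 128, 34], [192, 158, 40], [172, 144, 45], [156, 128, 38]]
   2    6    1   -2    1   -3    0   -4    [[141, 118, 47], [154, 127, 34], [165, 138, 38], [194, 162, 46], [202, 169, 42]]
   1    0   -2    1    1    1    2   22    [[105, 95, 71], [153, 126, 35], [204, 172, 47], [205, 173, 49], [206, 174, 45]]
  -1   -0   -0 -383 -383 -380    1   -1    [[101, 102, 110], [133, 114, 51], [104, 98, 77], [94, 84, 57], [197, 167, 48]]
-382 -385 -393 -395 -396 -384    2   -1    [[67, 77, 88], [70, 81, 88], [70, 79, 95], [41, 45, 57], [136, 134, 149]]
-394 -394 -398 -399 -403 -394 -374    0    [[63, 74, 87], [74, 87, 98], [74, 87, 101], [39, 44, 51], [60, 66, 86]]
```

The tin has dropped, the flap lies flat in the slope, and the other objects are where they were. Handing in.

```bash
python3 -c "
from rig import bot
print(bot.hand_in())"
```

```text
the job is handed in; nothing more can be done
None
```

The steel tin is through the flap and out of sight inside the caddy, the flap is shut, and the copper tin, crock and waffle iron haven't moved; I handed it in at about 41 s with no verdict shown, and I viewed 11 pictures, one over the limit of 10.

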